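# Take the mesh filter out of the smoke absorber for washing

### The arm

A 6-joint arm with a two-finger parallel gripper is mounted at the origin on the work surface. World frame = base frame: x ahead of the robot, y to its left, z up, the work surface at z = 0. Lengths are in m, angles in rad, forces in N, time in s.
With the tool pointing down it reaches from about 0.375 to 0.75 m from the base axis. Payload 9 kg.
Tool frame: the origin (TCP) lies at the very end of the fingers, on their centre line; the grasp point (between the pads) lies 19 mm behind it; z points along the fingers, y is the direction in which the jaws open and shut (so a half turn about z gives the same grasp; the last joint's range is limited). The gripper opens to 85 mm and grips with 20 to 120 N. Pads are 22 mm wide; open, the fingers measure 114 mm over their backs; the gripper's body (76 mm by 85 mm) begins 54 mm behind the grasp point. The pads swing forward as they close: fully open they stand 13 mm farther back than shut.
Start: joints at [-1.361, 0.104, 0.097, 1.564, 0, 1.353], TCP at [0.249, -0.546, 0.231] pointing down, gripper open.
Joint ranges: [-2.99, 2.99], [-0.84, 1.86], [-1.1, 1.16], [-1.84, 2.11], [-1.51, 1.56], [-3.14, 3.14]. Speed limits (rad/s): [2.22, 2.22, 2.57, 3.14, 3.14, 3.14].

### API

Orientations are given as a unit quaternion [x, y, z, w].
In Python, from cell import bot gives the robot as it stands.
- The arm moves only by the shell command python3 -m jog 'ROWS' [FORCE]. ROWS is a JSON object of lists of equal length, an entry for each row: "hand": the finger opening in cm, from 0 to 8.54; "slide": the shift along the tool's x, y, z in cm, a list of three; "angular": the turn, a rotation vector about the tool's x, y, z in units of 5 degrees (1.0 is 5 degrees), a list of three. In form: {"hand": [hand, ...], "slide": [[x, y, z], ...], "angular": [[ax, ay, az], ...]}. A call has exactly 5 rows; each row shifts and turns the commanded pose from where the row before left it, along the tool's axes as they then stand; what a row does not reach is not made up. A row lasts 1/12 s, in which the tool goes at most 41.7 mm and 7.16 degrees, less where a joint would pass 70% of its speed; a pose out of reach is approached as far as the arm can. A call with a gripper value outside its range is refused whole. The fingers move at their own pace and stop on an object; FORCE is the grip in N (left out, the last holds). Time passes only in rows, so rows that do not move let the fingers close, or fill a call up. It gives the time, the measured TCP pose, the force and the opening at its end, in the units of the state.
- bot.read_state(): the state, without advancing time (a new reading comes with each control period).
- bot.camera(name): name is "scene" or "side" or "wrist"; returns a dict with "color" (400x640x3 uint8, red, green, blue), "camera_matrix" (3x3 intrinsics, pixels), "rvec" (rotation vector, rad) and "tvec" (3), from world to camera coordinates, as OpenCV has them. Camera axes: x right, y down, z forward; pixel columns grow to the right and rows downward; lengths in m; the calibration is good to about 2 mm. A picture is of the moment at which its call begins. There is no depth.
- bot.finish_job(): hands the job in, once; it reports no verdict.
The state is a dict: "time": time; "joint_pos": joint angles; "qvel": joint speeds; "joint_efforts": joint torques, N m; "tcp_pos": TCP position; "orientation": TCP orientation; "force": force on the tool from outside, world axes, zero at the start; "moment": the same for the moment, N m; "grip_width": opening from 0.0 (shut) to 1.0 (fully open).
Only numpy, scipy, OpenCV 4.12 (cv2) and the standard library are available. Lean on these libraries where they do the work, as an engineer would, in place of code of your own. Each camera call takes 0.05 s, during which the arm holds its last target. There are 200 camera calls.

### The job

Switch the orange smoke absorber off at its red rocker first. Then squeeze the filter cartridge's green snap tab in towards its fixed finger plate, lift the cartridge straight up out of its slot without forcing the catch, keep it upright so the soot does not fall out, and stand it gently, upright and let go, in the white wash tray. Leave the other things on the table where they are.

Things in the scene. Friction and masses are not known exactly. Their poses are not given: they have to be found in the camera images.
- smoke_unit: Orange bench smoke absorber, box 150 (x) by 200 (y) by 130 mm high, fixed. Origin: centre of its underside; -x: intake grille, facing the robot at yaw 0; z up. Flat top; only the rocker (10 mm) and the cartridge's two grips (33 mm) stand above it. Filter slot open at the top, centre x = -38.5, y = 0 mm, 43 by 114 mm, floor at z = 35 mm; the cartridge has 1.5 to 2 mm play all round.
- power_rocker (a joint): Red rocker switch on the unit's top, 24 (unit x) by 36 mm (unit y), axis along the unit's x through x = 40, y = -55, z = 132.5 mm (unit frame). 0 rad = on, its -y half raised; 0.4 rad = off, that half pushed right down. Needs under 3 N at the raised end, stays where it is left; stops hard when off. A fingertip wider than the rocker can still press it fully: it stays above the bezel.
- rocker_press (a point): Point on the rocker's upper face where it is pressed, near the raised end, 15 mm to the unit's -y side of the rocker axis; about 138.5 mm above the table when on, 6 mm lower when off. It moves with the rocker.
- cartridge: Grey filter cartridge with mesh faces, in the slot, 0.15 to 0.3 kg. Origin: centre of its flat underside, on which it stands; x thickness (40 mm), y width (110), z up; yaw as the unit at the start. Block 95 mm high, flush with the unit's top. On it, mid-width, two grips up to z = 128 mm: a fixed grey finger plate, 32 mm wide, outer face at x = -11.5 mm; the green tab pad on the +x side.
- snap_tab (a joint): Green sprung tab on the cartridge's +x face, hinged low down. 0 = sprung out, 0.17 rad = pressed fully in (to -x), about 8 N. The catch holds under the slot's lip below 0.09 and is free from 0.12 rad. A pinch along the cartridge's x, centred on x = 0, of 20 to 25 N presses it and carries the cartridge; it ends 23 mm wide with the pad vertical (at rest it flares: 32 to 38 mm over both grips).
- cartridge_grip (a point): Point midway between the finger plate and the fully pressed tab pad, at x = 0, y = 0, z = 117 mm in the cartridge frame (152 mm above the table at the start). Pinch here along the cartridge's x: fingertips reaching 19 mm lower stay about 3 mm above the unit's top.
- tab_pad (a point): Middle of the outer face of the green tab pad (24 mm wide, 33 mm high); moves with the tab.
- wash_tray: White open tray, 170 (its x) by 200 (its y) by 32 mm high, walls and floor 4 mm thick, fixed to the table, left or right of the unit. Origin: centre of its underside, z up. The cartridge fits inside at any yaw when put down near the middle.
- birch_slice: Bystander: loose birch disc, 90 mm across, 12 mm thick, lying on the cork mat (170 by 200 by 6 mm, on the side of the unit away from the tray). Origin: centre of its underside.
- pen_stand: Bystander: burning pen in its small black stand, about 160 by 60 by 75 mm high, on the table beyond the tray or beyond the mat. Origin: centre of its underside.
- thermos: Bystander: pink flask with coral cap, 70 mm across, 195 mm high, standing beyond the other of the two. Origin: centre of its underside.
There are look-alikes about, which are no part of the job. Several things have the shape of the cartridge; the one meant has the colours described above.

How it is judged:
By the outcome, as a careful person would: the job done as asked, in the order asked, and still so for the second after the job is handed in, with the robot touching nothing.
It also fails if it takes over 54 s, if anything falls off the work surface, if the arm or the gripper's body presses on something with over 40 N, if the wrist force passes 120 N, or if a joint passes its speed limit or range.

## Working session

There is one attempt and no reset: what is moved stays moved. The work goes in short steps, Python scripts to look and compute and a shell command to move; the robot and the scene stay as the last step left them, time stands still between calls to the robot, and variables do not carry over. Pictures are saved under pics/ and viewed, about 8 in all and at most 12, crops included, and the job is handed in when it is done.

```bash
ls; mkdir -p pics
cat > h.py <<'E'
import cv2,numpy as np
from cell import bot
from scipy.spatial.transform import Rotation as R
def cam(n):
    c=bot.camera(n); c['R']=cv2.Rodrigues(np.array(c['rvec'],float))[0]; c['t']=np.array(c['tvec'],float).ravel(); c['K']=np.array(c['camera_matrix'],float)
    c['C']=-c['R'].T@c['t']; return c
def ray(c,uv):
    d=c['R'].T@np.linalg.inv(c['K'])@np.array([uv[0],uv[1],1.]); return d/np.linalg.norm(d)
def onz(c,uv,z):
    d=ray(c,uv); return c['C']+d*(z-c['C'][2])/d[2]
def tri(cs,uvs):
    A=0;b=0
    for c,uv in zip(cs,uvs):
        d=ray(c,uv);P=np.eye(3)-np.outer(d,d);A=A+P;b=b+P@c['C']
    return np.linalg.solve(A,b)
def save(c,name): cv2.imwrite('pics/'+name,cv2.cvtColor(c['color'],cv2.COLOR_RGB2BGR))
def blobs(c,lo,hi,amin=40):
    m=cv2.inRange(cv2.cvtColor(c['color'],cv2.COLOR_RGB2HSV),np.array(lo),np.array(hi))
    n,l,s,ce=cv2.connectedComponentsWithStats(m)
    return [(s[i].tolist(),ce[i].round(1).tolist()) for i in range(1,n) if s[i][4]>=amin],l
E
python3 - <<'E'
from h import *
import pickle
cs={n:cam(n) for n in('scene','side')}
pickle.dump(cs,open('c0.pkl','wb'))
for n in cs: save(cs[n],n+'0.png'); print(n,cs[n]['C'].round(3),ray(cs[n],(320,200)).round(2))
s=bot.read_state();print(s['time'],s['tcp_pos'],s['orientation'],s['force'])
E
```

```text
pics
scene [1.351 0.369 0.725] [-0.77 -0.33 -0.55]
side [0.071 0.759 0.685] [ 0.43 -0.71 -0.56]
0.1 [ 0.24886938 -0.54565099  0.23063078] [ 9.77210355e-01  2.12272469e-01 -1.48977872e-05 -5.66879338e-04] [ 0.54282312 -0.65944796  0.63086043]
```

View pics/scene0.png

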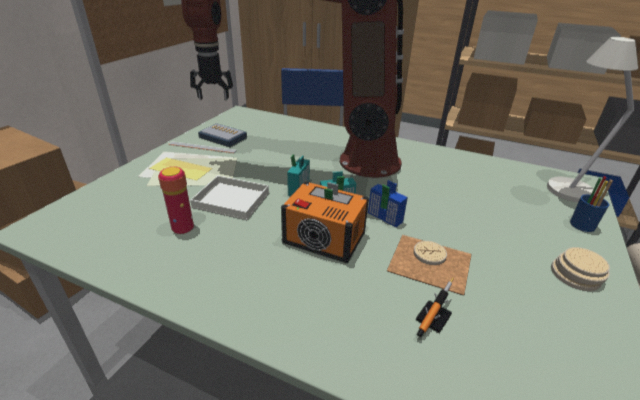

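View pics/side0.png

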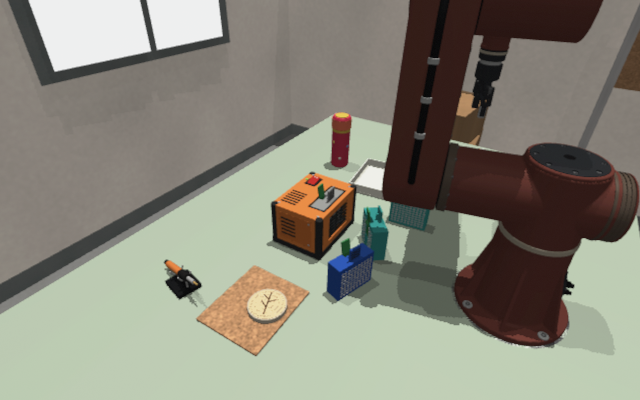

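The scene view shows the unit around (325,215), with its rocker at (302,204), the green tab at (331,187) and the tray at (230,197). The side view shows the rocker at (314,181), the tab at (321,190) and the tray at (375,178). The blue and teal look-alikes stand nearby.

Run:
```python
from h import *
import pickle
cs=pickle.load(open('c0.pkl','rb'))
for n,c in cs.items():
    for nm,lo,hi in(('red',(0,190,120),(4,255,255)),('red2',(174,150,100),(180,255,255)),('green',(45,100,40),(75,255,255)),('orange',(7,170,130),(16,255,255))):
        print(n,nm,[b for b in blobs(c,lo,hi,12)[0] if 150<b[1][1]+0 <260 or 1][:8])
a=cs['scene']['color'][170:265,180:380]; b=cs['side']['color'][150:260,255:435]
f=lambda x:cv2.resize(x,(800,int(x.shape[0]*800/x.shape[1])),interpolation=cv2.INTER_CUBIC)
im=np.vstack([f(a)[:,:],f(b)]); im=cv2.resize(im,(520,600)) if 0 else im
im=cv2.resize(im,None,fx=600/im.shape[0],fy=600/im.shape[0]); print(im.shape, f(a).shape)
cv2.imwrite('pics/crop.png',im[:,:,::-1])
```

```text
scene red [([298, 200, 9, 7, 39], [302.2, 203.2])]
scene red2 [([159, 170, 25, 11, 108], [171.1, 176.5])]
scene green [([292, 156, 3, 10, 20], [293.0, 160.7]), ([337, 176, 7, 14, 64], [340.2, 181.8]), ([381, 185, 8, 23, 122], [384.5, 196.4]), ([325, 189, 7, 10, 59], [328.2, 193.2]), ([588, 194, 5, 9, 19], [590.0, 198.0])]
scene orange [([286, 183, 80, 42, 1420], [326.0, 205.2]), ([420, 302, 20, 29, 211], [429.8, 315.6])]
side red [([308, 177, 12, 7, 45], [312.8, 180.3])]
side red2 [([333, 115, 18, 7, 61], [341.8, 118.7])]
side green [([318, 184, 6, 15, 66], [320.7, 191.4]), ([366, 208, 4, 28, 56], [367.5, 220.8]), ([342, 239, 8, 17, 106], [345.3, 247.0])]
side orange [([306, 174, 6, 5, 18], [309.0, 176.2]), ([276, 174, 78, 46, 1321], [311.4, 197.5]), ([328, 222, 18, 19, 49], [336.1, 231.0]), ([166, 261, 15, 12, 81], [172.4, 266.3])]
(600, 553, 3) (380, 800, 3)
```

View pics/crop.png

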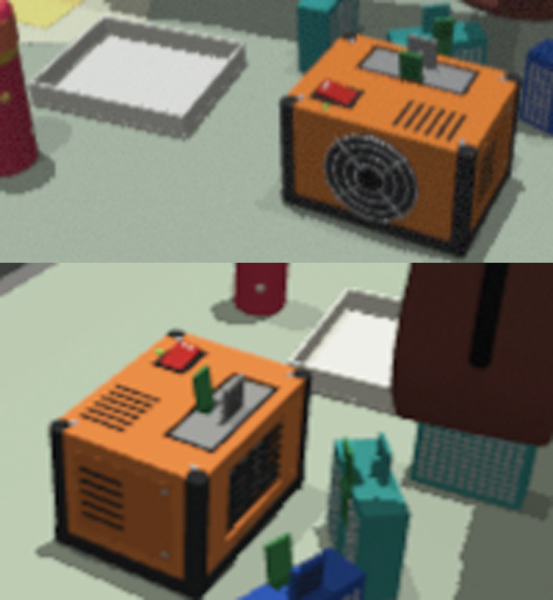

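Run:
```python
from h import *
import pickle
cs=pickle.load(open('c0.pkl','rb')); S,D=cs['scene'],cs['side']
k=800/200*600/(380+488); k=2.765; k2=3.072
fs=lambda p:(180+p[0]/k,170+p[1]/k); fd=lambda p:(255+p[0]/k2,150+(p[1]-262.8)/k2)
P={}
for n,a,b in(('mp',(288,102),(176,334)),('mm',(352,40),(305,373)),('pm',(515,77),(198,475)),('pp',(465,150),(58,427))):
    P[n]=tri((S,D),(fs(a),fd(b)));print(n,P[n].round(4), onz(S,fs(a),.13)[:2].round(4),onz(D,fd(b),.13)[:2].round(4))
c=sum(P.values())/4; e=(P['pm']-P['mm']+P['pp']-P['mp'])/2; ex=(P['pp']-P['pm']+P['mp']-P['mm'])/2
print('centre',c.round(4),'yaw',np.degrees(np.arctan2(-e[0],e[1])),np.degrees(np.arctan2(ex[1],ex[0])),np.linalg.norm(e),np.linalg.norm(ex))
print('rocker',tri((S,D),((302.2,203.2),(312.8,180.3))),'tab',tri((S,D),((328.2,193.2),(320.7,191.4))))
T=[onz(S,fs(a),.032) for a in((107,17),(245,48),(190,133),(33,88))]
print('tray',np.round(T,4),np.mean(T,0))
```

```text
mp [ 0.5934 -0.0642  0.1283] [ 0.597  -0.0615] [ 0.5925 -0.0641]
mm [ 0.4537 -0.0634  0.1284] [ 0.4623 -0.0569] [ 0.454  -0.0689]
pm [0.4526 0.1235 0.1315] [0.4525 0.1246] [0.4541 0.1192]
pp [0.5917 0.1233 0.1287] [0.5924 0.1229] [0.5901 0.1262]
centre [0.5229 0.0298 0.1292] yaw 0.4351664912456162 -0.20981339202465407 0.1872220724623876 0.1393412106513845
rocker [ 0.56462919 -0.02297708  0.13457772] tab [0.50519617 0.02937905 0.14692109]
tray [[ 0.4076 -0.4336  0.032 ]
 [ 0.3931 -0.2366  0.032 ]
 [ 0.5736 -0.1991  0.032 ]
 [ 0.5801 -0.4093  0.032 ]] [ 0.48858156 -0.31962929  0.032     ]
```

```bash
A='{"hand":[0,0,0,0,0],"slide":[[0,0,0],[0,0,0],[0,0,0],[0,0,0],[0,0,0]],"angular":[[0,0,-1.31],[0,0,-1.31],[0,0,-1.31],[0,0,-1.31],[0,0,-1.31]]}'
python3 -m jog '{"hand":[0,0,0,0,0],"slide":[[0,0,0],[0,0,0],[0,0,0],[0,0,0],[0,0,0]],"angular":[[0,0,-1.31],[0,0,-1.31],[0,0,-1.31],[0,0,-1.31],[0,0,-1.31]]}' 20
python3 -m jog '{"hand":[0,0,0,0,0],"slide":[[0,0,0],[0,0,0],[0,0,0],[0,0,0],[0,0,0]],"angular":[[0,0,-1.31],[0,0,-1.31],[0,0,-1.31],[0,0,-1.31],[0,0,-1.31]]}'
python3 -m jog '{"hand":[0,0,0,0,0],"slide":[[3.3,2,0],[3.3,2,0],[3.3,2,0],[3.3,2,0],[3.3,2,0]],"angular":[[0,0,0],[0,0,0],[0,0,0],[0,0,0],[0,0,0]]}'
```

```text
time: 0.52
tcp_pos: [0.2489, -0.5457, 0.2308]
orientation: [0.876, 0.482, 0.0, -0.0]
force: [0.2, -1.3, 0.3]
grip_width: 0.298
time: 0.93
tcp_pos: [0.2489, -0.5457, 0.2308]
orientation: [0.705, 0.709, 0.0, -0.0]
force: [0.2, -0.2, 0.4]
grip_width: -0.0
time: 1.35
tcp_pos: [0.3493, -0.3792, 0.2309]
orientation: [0.707, 0.707, 0.0, -0.0]
force: [1.4, -0.5, -0.1]
grip_width: 0.003
```

```bash
python3 -m jog '{"hand":[0,0,0,0,0],"slide":[[3.4,2.1,0],[3.4,2.1,0],[3.4,2.1,0],[3.4,2.1,0],[3.4,2.1,0]],"angular":[[0,0,0],[0,0,0],[0,0,0],[0,0,0],[0,0,0]]}'
python3 -m jog '{"hand":[0,0,0,0,0],"slide":[[3.4,2.1,0],[3.4,2.1,0],[3.4,2.1,0],[3.4,2.1,0],[3.2,2.1,0]],"angular":[[0,0,0],[0,0,0],[0,0,0],[0,0,0],[0,0,0]]}'
python3 - <<'E'
from h import *
import pickle
c=cam('wrist');pickle.dump(c,open('w1.pkl','wb'));save(c,'w1.png');print(c['C'].round(3),ray(c,(320,200)).round(2),bot.read_state()['tcp_pos'])
E
```

```text
time: 1.77
tcp_pos: [0.4544, -0.209, 0.2311]
orientation: [0.707, 0.707, -0.0, -0.0]
force: [0.6, -0.6, 0.0]
grip_width: -0.002
time: 2.18
tcp_pos: [0.5594, -0.0406, 0.231]
orientation: [0.707, 0.707, -0.0, -0.0]
force: [0.5, -2.0, 0.0]
grip_width: -0.0
[0.559 0.042 0.373] [-0.01 -0.33 -0.94] [ 0.56167849 -0.03572337  0.23052346]
```

View pics/w1.png

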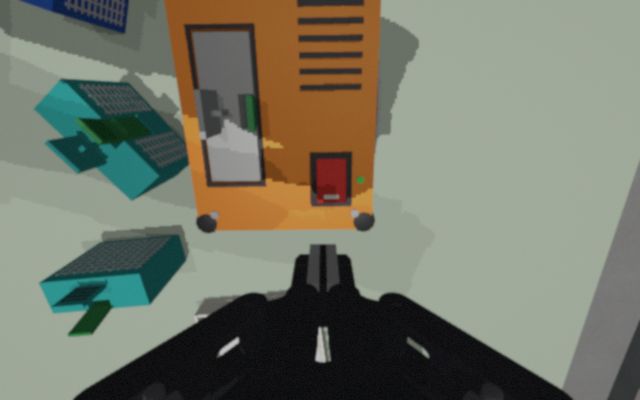

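The wrist view shows the rocker bezel at (310..353, 152..206), the slot frame (186,26), (254,24), (265,185), (206,186), and the unit's front corners at (207,222) and (364,222).

Run:
```python
from h import *
import pickle
c=pickle.load(open('w1.pkl','rb'));cs=pickle.load(open('c0.pkl','rb'))
for z,ps in((.13,[(186,26),(254,24),(265,185),(206,186)]),(.13,[(310,152),(351,152),(353,206),(312,206)]),(.13,[(207,222),(364,222)])):
    P=np.array([onz(c,p,z) for p in ps]);print(P[:,:2].round(4).tolist(),P.mean(0).round(4))
for nm,lo,hi in(('red',(0,190,90),(4,255,255)),('green',(45,120,30),(75,255,255))):
    print(nm,blobs(c,lo,hi,30)[0])
r=blobs(c,(0,190,90),(4,255,255),100)[0][0][1]
print('rocker tri',tri((c,cs['scene'],cs['side']),(r,(302.2,203.2),(312.8,180.3))))
g=[b for b in blobs(c,(45,120,30),(75,255,255),30)[0] if 230<b[1][0]<270]
if g: print('tab tri',tri((c,cs['scene'],cs['side']),(g[0][1],(328.2,193.2),(320.7,191.4))))
s=bot.read_state();print(s['time'],s['tcp_pos'])
```

```text
[[0.4623, 0.0871], [0.5105, 0.0884], [0.5111, -0.03], [0.462, -0.0309]] [0.4865 0.0287 0.13  ]
[[0.5488, -0.0024], [0.5817, -0.0024], [0.5848, -0.0486], [0.5499, -0.0486]] [ 0.5663 -0.0255  0.13  ]
[[0.4589, -0.0634], [0.5948, -0.0633]] [ 0.5268 -0.0634  0.13  ]
red [([317, 159, 29, 42, 941], [330.8, 177.4])]
green [([246, 96, 11, 35, 289], [251.4, 112.2]), ([76, 117, 74, 27, 1303], [113.0, 129.1]), ([357, 177, 6, 6, 30], [359.6, 179.4]), ([69, 301, 42, 35, 627], [91.3, 318.6])]
rocker tri [ 0.56504273 -0.02261928  0.13470345]
tab tri [0.50640447 0.02928055 0.14681044]
2.2333 [ 0.56167849 -0.03572337  0.23052346]
```

```bash
python3 -m jog '{"hand":[0,0,0,0,0],"slide":[[0,0.2,1.6],[0,0,1.6],[0,0,1.6],[0,0,1.6],[0,0,1.2]],"angular":[[0,0,0],[0,0,0],[0,0,0],[0,0,0],[0,0,0]]}'
python3 -m jog '{"hand":[0,0,0,0,0],"slide":[[0,0,0.2],[0,0,0.2],[0,0,0.2],[0,0,0.2],[0,0,0]],"angular":[[0,0,0],[0,0,0],[0,0,0],[0,0,0],[0,0,0]]}'
```

```text
time: 2.65
tcp_pos: [0.5602, -0.0426, 0.1534]
orientation: [0.707, 0.707, -0.0, -0.001]
force: [0.1, 0.4, -0.5]
grip_width: 0.002
time: 3.07
tcp_pos: [0.5611, -0.043, 0.1477]
orientation: [0.707, 0.707, 0.0, 0.0]
force: [-0.1, 0.6, -1.1]
grip_width: 0.001
```

```bash
python3 -m jog '{"hand":[0,0,0,0,0],"slide":[[0.2,0.4,0.3],[0,0,0.3],[0,0,0.2],[0,0,0.2],[0,0,0.2]],"angular":[[0,0,0],[0,0,0],[0,0,0],[0,0,0],[0,0,0]]}'
python3 -m jog '{"hand":[0,0,0,0,0],"slide":[[0,0,0.1],[0,0,0.1],[0,0,0.1],[0,0,0],[0,0,0]],"angular":[[0,0,0],[0,0,0],[0,0,0],[0,0,0],[0,0,0]]}'
```

```text
time: 3.48
tcp_pos: [0.565, -0.0412, 0.1354]
orientation: [0.707, 0.707, -0.0, 0.0]
force: [-0.1, -4.0, 3.0]
grip_width: -0.001
time: 3.9
tcp_pos: [0.5652, -0.0416, 0.1334]
orientation: [0.707, 0.707, -0.0, 0.001]
force: [-2.9, -4.3, 8.6]
grip_width: 0.0
```

```bash
python3 -m jog '{"hand":[0,0,0,0,0],"slide":[[0,0,0.1],[0,0,0.1],[0,0,0],[0,0,0],[0,0,0]],"angular":[[0,0,0],[0,0,0],[0,0,0],[0,0,0],[0,0,0]]}'
python3 -m jog '{"hand":[0,0,0,0,0],"slide":[[0,0,-1],[0,0,-1.5],[0,0,-2],[0,0,-2],[0,0,-1]],"angular":[[0,0,0],[0,0,0],[0,0,0],[0,0,0],[0,0,0]]}'
python3 -m jog '{"hand":[6,6,6,6,6],"slide":[[1.4,-1.6,0],[1.4,-1.6,0],[1.4,-1.6,0],[1.4,-1.6,0],[1.4,-1.5,0]],"angular":[[0,0,0],[0,0,0],[0,0,0],[0,0,0],[0,0,0]]}'
python3 - <<'E'
from h import *
import pickle
C={n:cam(n) for n in('wrist','scene','side')};pickle.dump(C,open('w2.pkl','wb'));save(C['wrist'],'w2.png')
f=lambda x:cv2.resize(x,(600,300),interpolation=cv2.INTER_CUBIC)
im=np.vstack([f(C['scene']['color'][165:245,260:420]),f(C['side']['color'][155:235,255:415])]);cv2.imwrite('pics/w2c.png',im[:,:,::-1])
print(bot.read_state()['tcp_pos'])
for n in C:print(n,blobs(C[n],(0,190,90),(4,255,255),12)[0])
E
```

```text
time: 4.32
tcp_pos: [0.5654, -0.0416, 0.1332]
orientation: [0.707, 0.707, 0.0, 0.002]
force: [-6.9, -2.8, 21.0]
grip_width: 0.0
time: 4.73
tcp_pos: [0.5653, -0.0407, 0.2075]
orientation: [0.707, 0.707, 0.001, 0.001]
force: [0.5, 0.2, 0.6]
grip_width: -0.0
time: 5.15
tcp_pos: [0.4847, 0.03, 0.2046]
orientation: [0.707, 0.707, -0.0, -0.001]
force: [-0.3, 0.4, 0.2]
grip_width: 0.7
[0.4852533  0.03002468 0.20511261]
wrist [([411, 256, 31, 35, 655], [427.9, 268.5])]
scene [([299, 201, 9, 5, 31], [302.7, 202.9])]
side [([308, 178, 11, 5, 35], [312.5, 180.2])]
```

View pics/w2.png

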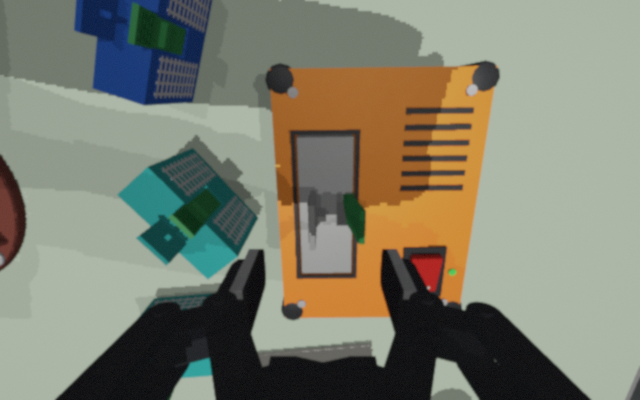

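View pics/w2c.png

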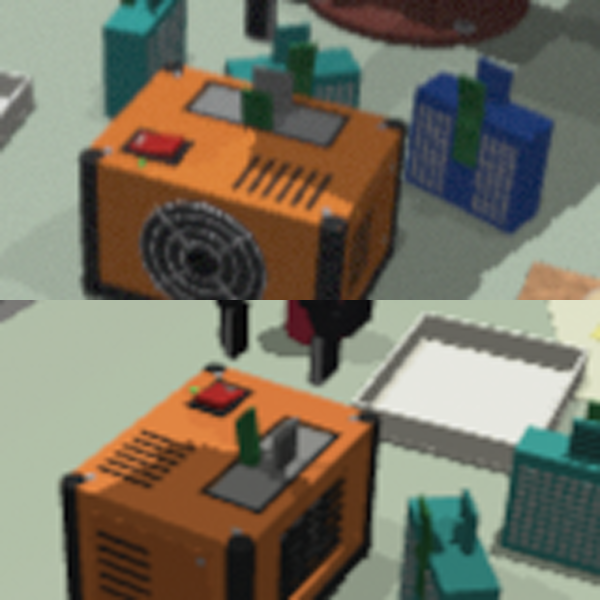

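Run:
```python
from h import *
import pickle
C=pickle.load(open('w2.pkl','rb'));c=C['wrist'];c1=pickle.load(open('w1.pkl','rb'))
P=np.array([onz(c,p,.13) for p in[(292,131),(358,130),(355,277),(297,278)]]);print(P[:,:2].round(4).tolist(),P.mean(0).round(4))
P=np.array([onz(c,p,.13) for p in[(279,78),(485,76),(291,311)]]);print('posts',P[:,:2].round(4).tolist())
g=[b for b in blobs(c,(45,120,30),(85,255,255),30)[0]];print(g)
S,D=C['scene'],C['side']
# plate & tab centres and slot triangulated from crops scene/side (3.75 px per px)
fs=lambda p:(260+p[0]/3.75,165+p[1]/3.75); fd=lambda p:(255+p[0]/3.75,155+(p[1]-300)/3.75)
print('plate top mid',tri((S,D),(fs((273,69)),fd((286,422)))))
print('tab top mid',tri((S,D),(fs((258,91)),fd((247,412)))))
E=[tri((S,D),(fs(a),fd(b))) for a,b in(((204,84),(295,418)),((188,106),(203,491)) if 0 else ((345,145) if 0 else (353,119),(205,491)),((333,145),(249,510)))]
print(np.round(E,4))
```

```text
[[0.4628, 0.0878], [0.5089, 0.0885], [0.5109, -0.0305], [0.4631, -0.0314]] [0.4864 0.0286 0.13  ]
posts [[0.4553, 0.1223], [0.5915, 0.1236], [0.457, -0.0644]]
[([128, 3, 57, 51, 1772], [154.2, 31.1]), ([168, 189, 53, 50, 1323], [194.8, 213.1]), ([344, 195, 20, 48, 623], [354.4, 216.4]), ([449, 269, 7, 6, 30], [452.0, 271.5])]
plate top mid [0.47559827 0.02840994 0.16583029]
tab top mid [0.50691343 0.02958152 0.16400706]
[[ 0.4917 -0.0188  0.1437]
 [ 0.4922  0.1024  0.1478]
 [ 0.4766  0.0787  0.1163]]
```

```bash
python3 -m jog '{"hand":[6.8,6.8,6.8,6.8,6.8],"slide":[[-0.1,0.1,0.6],[0,0,1.6],[0,0,1.6],[0,0,1.6],[0,0,0.8]],"angular":[[0,0,0],[0,0,0],[0,0,0],[0,0,0],[0,0,0]]}'
python3 -m jog '{"hand":[6.8,6.8,6.8,6.8,6.8],"slide":[[0,0,0.3],[0,0,0.3],[0,0,0.2],[0,0,0],[0,0,0]],"angular":[[0,0,0],[0,0,0],[0,0,0],[0,0,0],[0,0,0]]}'
```

```text
time: 5.72
tcp_pos: [0.4863, 0.0276, 0.1405]
orientation: [0.707, 0.707, -0.001, -0.001]
force: [0.1, -0.3, -0.9]
grip_width: 0.798
time: 6.13
tcp_pos: [0.4872, 0.028, 0.1359]
orientation: [0.707, 0.707, 0.0, 0.0]
force: [-0.8, -0.1, 0.5]
grip_width: 0.797
```

```bash
python3 -m jog '{"hand":[5,4.5,4,3.5,3],"slide":[[0,-0.05,0.15],[0,0,0],[0,0,0],[0,0,0],[0,0,0]],"angular":[[0,0,0],[0,0,0],[0,0,0],[0,0,0],[0,0,0]]}' 24
python3 -m jog '{"hand":[2.6,2.3,2,1.5,1],"slide":[[0,0,0],[0,0,0],[0,0,0],[0,0,0],[0,0,0]],"angular":[[0,0,0],[0,0,0],[0,0,0],[0,0,0],[0,0,0]]}'
python3 -m jog '{"hand":[1,1,1,1,1],"slide":[[0,0,0],[0,0,0],[0,0,0],[0,0,0],[0,0,0]],"angular":[[0,0,0],[0,0,0],[0,0,0],[0,0,0],[0,0,0]]}'
```

```text
time: 6.55
tcp_pos: [0.4873, 0.0279, 0.1345]
orientation: [0.707, 0.707, 0.001, 0.001]
force: [4.9, -0.4, 3.8]
grip_width: 0.351
time: 6.97
tcp_pos: [0.4864, 0.0279, 0.1343]
orientation: [0.707, 0.707, -0.0, 0.0]
force: [1.4, -0.6, 7.0]
grip_width: 0.256
time: 7.38
tcp_pos: [0.4864, 0.028, 0.1343]
orientation: [0.707, 0.707, -0.0, 0.0]
force: [1.4, -0.3, 5.2]
grip_width: 0.255
```

```bash
python3 -m jog '{"hand":[1,1,1,1,1],"slide":[[0,0,-0.2],[0,0,-0.2],[0,0,-0.2],[0,0,-0.2],[0,0,-0.2]],"angular":[[0,0,0],[0,0,0],[0,0,0],[0,0,0],[0,0,0]]}'
```

```text
time: 7.8
tcp_pos: [0.4859, 0.0282, 0.1436]
orientation: [0.707, 0.707, -0.0, -0.0]
force: [0.8, -0.8, -2.8]
grip_width: 0.255
```

Force −2.8 N is about the cartridge's weight, so the catch is free. I'll continue the lift.

```bash
python3 -m jog '{"hand":[1,1,1,1,1],"slide":[[0,0,-0.6],[0,0,-0.8],[0,0,-0.8],[0,0,-0.8],[0,0,-0.8]],"angular":[[0,0,0],[0,0,0],[0,0,0],[0,0,0],[0,0,0]]}'
python3 -m jog '{"hand":[1,1,1,1,1],"slide":[[0,0,-0.8],[0,0,-0.8],[0,0,-0.8],[0,0,-0.8],[0,0,-0.8]],"angular":[[0,0,0],[0,0,0],[0,0,0],[0,0,0],[0,0,0]]}'
python3 -m jog '{"hand":[1,1,1,1,1],"slide":[[0,0,-0.8],[0,0,-1],[0,0,-1.2],[0,0,-1],[0,0,-0.6]],"angular":[[0,0,0],[0,0,0],[0,0,0],[0,0,0],[0,0,0]]}'
python3 - <<'E'
from h import *
import pickle
C={n:cam(n) for n in('scene','side','wrist')};pickle.dump(C,open('w3.pkl','wb'))
f=lambda x:cv2.resize(x,(600,290),interpolation=cv2.INTER_CUBIC)
im=np.vstack([f(C['scene']['color'][120:265,130:430]),f(C['side']['color'][105:250,250:550])]);cv2.imwrite('pics/w3c.png',im[:,:,::-1])
print(bot.read_state()['tcp_pos'])
E
```

```text
time: 8.22
tcp_pos: [0.4865, 0.0281, 0.183]
orientation: [0.707, 0.707, 0.0, 0.0]
force: [0.9, -0.6, -2.9]
grip_width: 0.254
time: 8.63
tcp_pos: [0.4863, 0.0281, 0.2226]
orientation: [0.707, 0.707, -0.0, 0.0]
force: [0.1, -1.0, -3.0]
grip_width: 0.259
time: 9.05
tcp_pos: [0.4867, 0.028, 0.2695]
orientation: [0.707, 0.707, 0.0, 0.001]
force: [-0.4, -0.8, -2.6]
grip_width: 0.256
[0.4865796  0.02804062 0.26812305]
```

View pics/w3c.png

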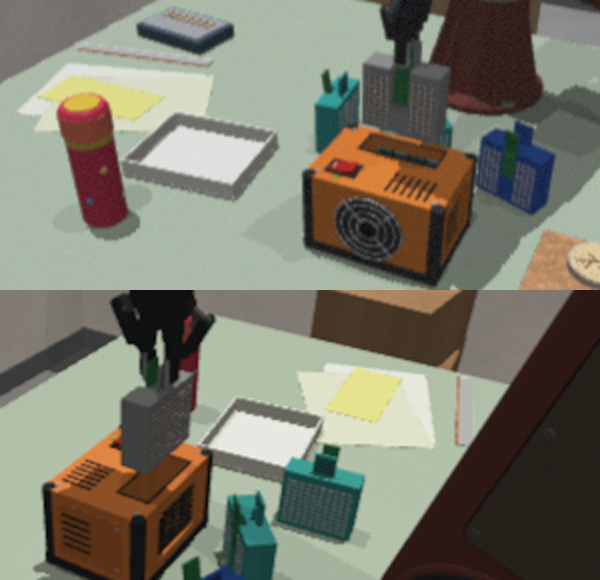

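Run:
```python
from h import *
import pickle
C=pickle.load(open('w3.pkl','rb'));S,D=C['scene'],C['side']
fs=lambda p:(130+p[0]/2,120+p[1]/2); fd=lambda p:(250+p[0]/2,105+(p[1]-290)/2)
T=[]
for n,a,b in(('A',(180,114),(325,422)),('D',(127,160),(238,399)),('C',(236,185),(200,440)),('B',(277,144),None)):
    print(n, tri((S,D),(fs(a),fd(b))).round(4) if b else '', onz(S,fs(a),.032)[:2].round(4), onz(D,fd(b),.032)[:2].round(4) if b else '')
# floor inner contour
for c in(S,D):
    bl,l=blobs(c,(0,0,185),(180,25,255),300)
    for b in bl:
        p=onz(c,b[1],.004)
        m=(l==l[int(b[1][1]),int(b[1][0])]).astype('uint8'); k=max(cv2.findContours(m,0,2)[0],key=cv2.contourArea)
        q=cv2.approxPolyDP(k,4,True)[:,0]
        print(b,p.round(3),[onz(c,x,.004)[:2].round(3).tolist() for x in q])
```

```text
A [ 0.3977 -0.4367  0.0231] [ 0.4104 -0.4258] [ 0.3935 -0.4217]
D [ 0.5642 -0.4176  0.0289] [ 0.5695 -0.4118] [ 0.5625 -0.4152]
C [ 0.5464 -0.2228  0.0358] [ 0.5498 -0.2172] [ 0.5516 -0.2411]
B  [ 0.4189 -0.2217] 
([0, 108, 640, 292, 57361], [357.6, 283.8]) [0.658 0.183 0.004] [[0.931, -0.823], [0.925, -0.81], [0.948, -0.795], [0.935, -0.799], [0.95, -0.739], [0.922, -0.774], [0.949, -0.709], [0.935, -0.71], [0.95, -0.636], [0.934, -0.66], [0.922, -0.636], [0.94, -0.635], [0.95, -0.6], [0.935, -0.561], [0.95, -0.548], [0.939, -0.458], [0.951, -0.335], [0.935, -0.34], [0.951, -0.292], [0.935, -0.28], [0.951, -0.257], [0.933, -0.256], [0.951, -0.235], [0.951, -0.202], [0.933, -0.173], [0.942, -0.156], [0.949, -0.171], [0.952, -0.145], [0.941, -0.128], [0.95, -0.038], [0.943, -0.016], [0.931, -0.022], [0.936, -0.003], [0.952, 0.0], [0.942, 0.129], [0.951, 0.269], [0.788, 0.609], [0.77, 0.62], [0.786, 0.615], [0.78, 0.627], [0.769, 0.626], [0.776, 0.634], [0.753, 0.684], [0.739, 0.693], [0.738, 0.673], [0.719, 0.683], [0.736, 0.682], [0.735, 0.702], [0.749, 0.691], [0.742, 0.707], [0.732
[... 3662 characters left out ...]
792], [-0.077, -0.827], [0.228, -0.838]]
([200, 183, 62, 29, 1055], [231.4, 196.7]) [ 0.464 -0.343  0.004] [[0.533, -0.42], [0.515, -0.254], [0.387, -0.272], [0.409, -0.435]]
([29, 0, 122, 71, 6529], [89.8, 29.9]) [ 3.983 -1.403  0.004] [[6.819, -2.226], [2.83, -0.459], [2.83, -1.19], [5.743, -3.248]]
([147, 0, 75, 49, 2969], [183.8, 20.8]) [ 3.734 -2.33   0.004] [[5.661, -3.326], [2.846, -1.268], [2.836, -1.98], [4.912, -4.038]]
([433, 144, 35, 38, 345], [457.7, 158.4]) [ 0.291 -0.673  0.004] [[0.416, -0.749], [0.337, -0.744], [0.216, -0.511], [0.303, -0.79]]
([355, 166, 54, 27, 885], [381.2, 178.9]) [ 0.482 -0.353  0.004] [[0.548, -0.275], [0.415, -0.292], [0.413, -0.441], [0.567, -0.413]]
```

```bash
python3 -m jog '{"hand":[1,1,1,1,1],"slide":[[-0.6,0,0],[-1.2,0,0],[-1.8,0,0],[-2.2,0,0],[-2.2,0,0]],"angular":[[0,0,0],[0,0,0],[0,0,0],[0,0,0],[0,0,0]]}'
python3 -m jog '{"hand":[1,1,1,1,1],"slide":[[-2.2,0,0],[-2.2,0,0],[-2.2,0,0],[-2.2,0,0],[-2.2,0,0]],"angular":[[0,0,0],[0,0,0],[0,0,0],[0,0,0],[0,0,0]]}'
python3 -m jog '{"hand":[1,1,1,1,1],"slide":[[-2.2,-0.2,0],[-2.2,-0.2,0],[-2.2,-0.2,0],[-2.2,-0.2,0],[-2.2,0,0]],"angular":[[0,0,0],[0,0,0],[0,0,0],[0,0,0],[0,0,0]]}'
python3 -m jog '{"hand":[1,1,1,1,1],"slide":[[-2,0,0],[-1.6,0,0],[-1.2,0,0],[-0.7,0,0],[-0.3,0,0]],"angular":[[0,0,0],[0,0,0],[0,0,0],[0,0,0],[0,0,0]]}'
python3 -m jog '{"hand":[1,1,1,1,1],"slide":[[0,0,0.5],[0,0,1],[0,0,1.5],[0,0,1.5],[0,0,1.5]],"angular":[[0,0,0],[0,0,0],[0,0,0],[0,0,0],[0,0,0]]}'
python3 -m jog '{"hand":[1,1,1,1,1],"slide":[[0,0,1.5],[0,0,1.5],[0,0,1],[0,0,0.5],[0,0,0.2]],"angular":[[0,0,0],[0,0,0],[0,0,0],[0,0,0],[0,0,0]]}'
python3 - <<'E'
from h import *
C={n:cam(n) for n in('scene','side','wrist')}
f=lambda x:cv2.resize(x,(560,300),interpolation=cv2.INTER_CUBIC)
im=np.vstack([f(C['scene']['color'][140:230,150:318]),f(C['side']['color'][110:215,310:506])]);cv2.imwrite('pics/w4c.png',im[:,:,::-1])
print(bot.read_state()['tcp_pos'])
E
```

```text
time: 9.62
tcp_pos: [0.4859, -0.0535, 0.2672]
orientation: [0.707, 0.707, -0.0, -0.0]
force: [0.4, 0.4, -2.6]
grip_width: 0.255
time: 10.03
tcp_pos: [0.4856, -0.1639, 0.2671]
orientation: [0.707, 0.707, -0.0, -0.0]
force: [0.4, 0.2, -2.3]
grip_width: 0.256
time: 10.45
tcp_pos: [0.4772, -0.2739, 0.2672]
orientation: [0.707, 0.707, -0.0, -0.0]
force: [0.9, 0.5, -2.5]
grip_width: 0.261
time: 10.87
tcp_pos: [0.4778, -0.331, 0.2672]
orientation: [0.707, 0.707, -0.0, -0.0]
force: [0.1, 0.4, -2.7]
grip_width: 0.257
time: 11.28
tcp_pos: [0.4784, -0.3288, 0.2064]
orientation: [0.707, 0.708, 0.0, -0.0]
force: [0.5, 0.1, -2.5]
grip_width: 0.26
time: 11.7
tcp_pos: [0.4781, -0.329, 0.1597]
orientation: [0.707, 0.707, 0.0, -0.001]
force: [0.3, 0.1, -1.4]
grip_width: 0.257
[ 0.47862695 -0.32999939  0.1614898 ]
```

View pics/w4c.png

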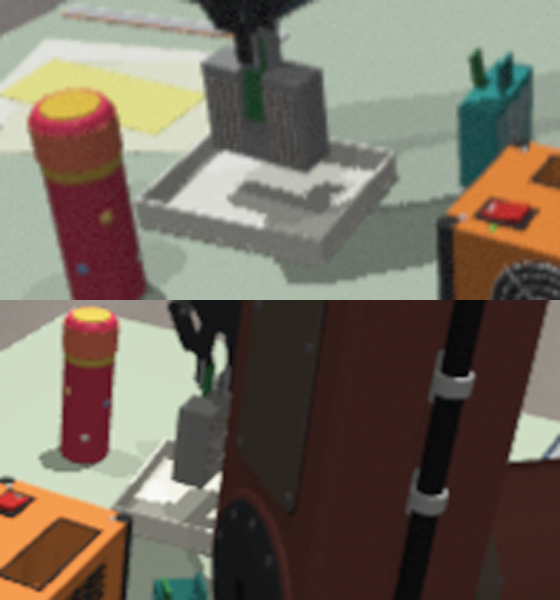

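```bash
python3 -m jog '{"hand":[1,1,1,1,1],"slide":[[0,0,0.8],[0,0,1],[0,0,1],[0,0,0.7],[0,0,0.4]],"angular":[[0,0,0],[0,0,0],[0,0,0],[0,0,0],[0,0,0]]}'
python3 -m jog '{"hand":[1,1,1,1,1],"slide":[[0,0,0.3],[0,0,0.3],[0,0,0.2],[0,0,0.2],[0,0,0]],"angular":[[0,0,0],[0,0,0],[0,0,0],[0,0,0],[0,0,0]]}'
python3 -m jog '{"hand":[1,1,1,1,1],"slide":[[0,0,0.1],[0,0,0.1],[0,0,0.1],[0,0,0],[0,0,0]],"angular":[[0,0,0],[0,0,0],[0,0,0],[0,0,0],[0,0,0]]}'
```

```text
time: 12.27
tcp_pos: [0.4778, -0.3293, 0.1198]
orientation: [0.707, 0.707, 0.0, -0.001]
force: [-1.0, 0.1, -2.4]
grip_width: 0.259
time: 12.68
tcp_pos: [0.4784, -0.3299, 0.1116]
orientation: [0.707, 0.707, -0.0, -0.0]
force: [0.5, -0.7, -1.8]
grip_width: 0.259
time: 13.1
tcp_pos: [0.4784, -0.3299, 0.1088]
orientation: [0.707, 0.707, -0.0, 0.0]
force: [0.9, 0.3, -2.5]
grip_width: 0.256
```

```bash
python3 -m jog '{"hand":[1,1,1,1,1],"slide":[[0,0,0.1],[0,0,0.1],[0,0,0.1],[0,0,0.1],[0,0,0]],"angular":[[0,0,0],[0,0,0],[0,0,0],[0,0,0],[0,0,0]]}'
python3 -m jog '{"hand":[1,1,1,1,1],"slide":[[0,0,0.05],[0,0,0.05],[0,0,0.05],[0,0,0],[0,0,0]],"angular":[[0,0,0],[0,0,0],[0,0,0],[0,0,0],[0,0,0]]}'
```

```text
time: 13.52
tcp_pos: [0.4783, -0.3298, 0.1045]
orientation: [0.707, 0.707, -0.0, -0.0]
force: [0.0, -0.4, -2.7]
grip_width: 0.256
time: 13.93
tcp_pos: [0.4784, -0.3299, 0.1034]
orientation: [0.707, 0.707, 0.0, 0.0]
force: [-0.3, 0.4, -1.5]
grip_width: 0.253
```

```bash
python3 -m jog '{"hand":[1,1,1,1,1],"slide":[[0,0,0.05],[0,0,0.05],[0,0,0],[0,0,0],[0,0,0]],"angular":[[0,0,0],[0,0,0],[0,0,0],[0,0,0],[0,0,0]]}'
python3 - <<'E'
from h import *
C={n:cam(n) for n in('scene','wrist')}
f=lambda x,h:cv2.resize(x,(560,h),interpolation=cv2.INTER_CUBIC)
im=np.vstack([f(C['scene']['color'][140:230,150:318],300),f(C['wrist']['color'][:,:],300)]);cv2.imwrite('pics/w5c.png',im[:,:,::-1])
E
```

```text
time: 14.35
tcp_pos: [0.4785, -0.3299, 0.1033]
orientation: [0.707, 0.707, -0.0, 0.0]
force: [-1.7, 3.7, 6.4]
grip_width: 0.26
```

View pics/w5c.png

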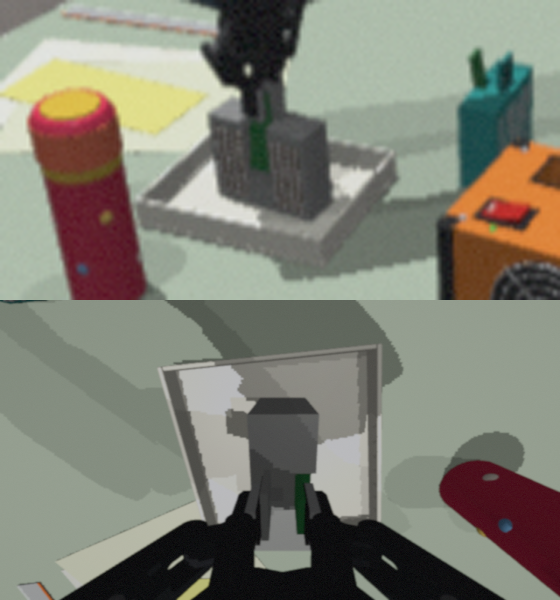

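```bash
python3 -m jog '{"hand":[2.4,2.8,3.2,3.6,4],"slide":[[0,0,-0.05],[0,0,0],[0,0,0],[0,0,0],[0,0,0]],"angular":[[0,0,0],[0,0,0],[0,0,0],[0,0,0],[0,0,0]]}'
python3 -m jog '{"hand":[4.6,5.2,5.8,6.4,7],"slide":[[0,0,0],[0,0,0],[0,0,0],[0,0,0],[0,0,0]],"angular":[[0,0,0],[0,0,0],[0,0,0],[0,0,0],[0,0,0]]}'
python3 -m jog '{"hand":[7,7,7,7,7],"slide":[[0,0,-0.3],[0,0,-0.6],[0,0,-1],[0,0,-1.2],[0,0,-1.5]],"angular":[[0,0,0],[0,0,0],[0,0,0],[0,0,0],[0,0,0]]}'
python3 -m jog '{"hand":[7,7,7,7,7],"slide":[[0,0,-2],[0,0,-2],[0,0,-2],[0,0,-2],[0,0,-1]],"angular":[[0,0,0],[0,0,0],[0,0,0],[0,0,0],[0,0,0]]}'
python3 -m jog '{"hand":[7,7,7,7,7],"slide":[[0,0,-1],[0,0,0],[0,0,0],[0,0,0],[0,0,0]],"angular":[[0,0,0],[0,0,0],[0,0,0],[0,0,0],[0,0,0]]}'
python3 - <<'E'
from h import *
C={n:cam(n) for n in('scene','wrist')}
f=lambda x,h:cv2.resize(x,(560,h),interpolation=cv2.INTER_CUBIC)
im=np.vstack([f(C['scene']['color'][130:310,140:475],300),f(C['wrist']['color'][:,:],300)]);cv2.imwrite('pics/w6c.png',im[:,:,::-1])
E
```

```text
time: 14.87
tcp_pos: [0.4784, -0.3301, 0.1028]
orientation: [0.707, 0.707, -0.0, 0.0]
force: [-0.2, -0.0, -0.3]
grip_width: 0.467
time: 15.28
tcp_pos: [0.4783, -0.3299, 0.1028]
orientation: [0.707, 0.707, -0.0, -0.0]
force: [0.5, 0.3, 0.0]
grip_width: 0.821
time: 15.7
tcp_pos: [0.4783, -0.3298, 0.15]
orientation: [0.707, 0.707, -0.0, -0.0]
force: [0.3, 0.4, 0.4]
grip_width: 0.82
time: 16.12
tcp_pos: [0.4791, -0.3306, 0.243]
orientation: [0.707, 0.707, -0.0, 0.002]
force: [0.5, -0.2, 0.9]
grip_width: 0.821
time: 16.53
tcp_pos: [0.4781, -0.3295, 0.2475]
orientation: [0.707, 0.707, 0.0, -0.001]
force: [0.1, -0.4, 0.3]
grip_width: 0.815
```

View pics/w6c.png

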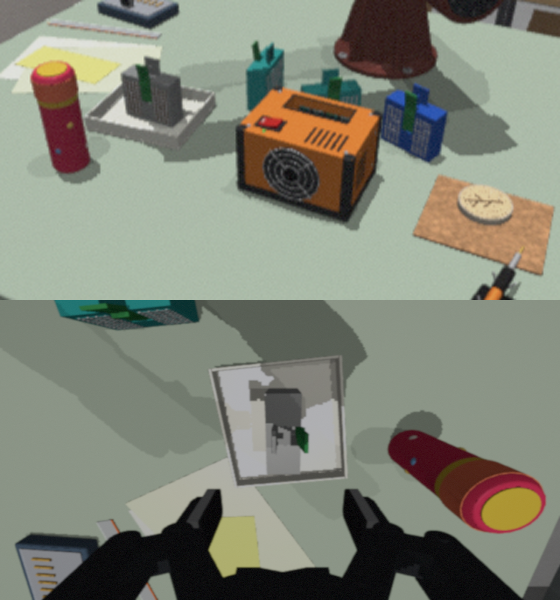

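The cartridge stands upright and free in the tray, the rocker is off, and the bystanders haven't moved. I'm handing in.

```bash
python3 -c "
from cell import bot
print(bot.finish_job())"
```

```text
the job is handed in; nothing more can be done
None
```

The job is done and handed in at about 17 s, well inside the 54 s limit; no verdict is reported.

- **Rocker:** I pressed it off first. It reached its hard stop at z ≈ 0.133 m with about 21 N on the tool, and it looked flatter in the next pictures. I did not measure its angle.
- **Cartridge:** I pinched the tab with 24 N, which closed to about 22 mm against the stated 23 mm. The lift read only about 3 N, so the catch was free and not forced. I kept the cartridge upright, lowered it near the middle of the tray until contact at about 6 N, and released it.
- **Last checks:** The scene and wrist pictures after release show the cartridge standing upright inside the tray, with the gripper clear above it and reading about 0 N. The thermos, birch slice and look-alikes looked undisturbed by eye. The pen stand was only partly in the last picture.
- **Disagreements:** My estimates of the tray centre differed by 1 to 2 cm between views, which was within the room in the tray. No check failed.

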